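Put the polishing kit away at the setter's bench

ROBOT

A 7-joint arm with a two-finger parallel gripper is mounted at the origin on the work surface. World frame = base frame: x ahead of the robot, y to its left, z up, the work surface at z = 0. Lengths are in m, angles in rad, forces in N, time in s.
With the tool pointing down it reaches from about 0.4 to 0.925 m from the base axis. Payload 5.6 kg.
Tool frame: the origin (TCP) lies between the finger pads; the fingertips stand 17 mm ahead of it and the grasp point (between the pads) lies 2 mm behind it; z points along the fingers, y is the line along which they close (so a half turn about z gives the same grasp; the last joint's range is limited). The gripper opens to 85 mm and grips with 20 to 120 N. Pads are 22 mm wide; open, the fingers measure 114 mm over their backs; the gripper's body (76 mm by 85 mm) begins 54 mm behind the grasp point. The pads swing forward as they close: fully open they stand 13 mm farther back than shut.
Start: joints at [-1.365, 0.468, -0.012, 1.603, 0.006, 1.071, -0.056], TCP at [0.16, 0.63, 0.248] pointing down, gripper open.
Joint ranges: [-2.53, 2.53], [-0.31, 2.02], [-1.57, 1.55], [0.28, 2.44], [-1.29, 4.43], [0.15, 1.84], [-2.92, 2.92]. Speed limits (rad/s): [2.57, 2.57, 3.14, 3.14, 3.14, 3.14, 3.14].

INTERFACE

Orientations are given as a unit quaternion [x, y, z, w].
In Python, from bench import bot, imaging gives the robot as it stands.
- The arm moves only by the tool step_arm, never from a script. Its argument "steps" is a list of rows, each an object with "delta_rot": the turn, a rotation vector about the world's x, y, z in rad, a list of three; "dp": the shift along the world's x, y, z in cm, a list of three; "grip": the opening, from 0 (shut) to 1 (fully open). A call has 1 to 12 rows; each row is the pose to reach, as a shift and turn from the pose commanded when the call began; what a row does not reach only later rows make up. A row lasts 1/12 s, in which the tool goes at most 41.7 mm and 7.16 degrees, less where a joint would pass 70% of its speed; a pose out of reach is approached as far as the arm can. A call with a gripper value outside its range is refused whole. The fingers move at their own pace and stop on an object; "force" is the grip in N (left out, the last holds). Time passes only in rows, so rows that repeat a pose let the fingers close. It gives the time, the measured TCP pose, the force, the opening and the grip force at its end, in the units of the state.
- bot.sense(): the state, without advancing time (a new reading comes with each control period).
- imaging.grab_frame(name): name is "scene" or "top" or "wrist"; returns the picture (384x512x3 uint8, red, green, blue); there is no depth.
- imaging.calibration(name): a dict with "fx", "fy", "cx", "cy" (pixels), "xyz" and "attitude" of the camera in the world; the wrist camera has in their place "tool_from_camera" (4x4, takes a point from camera to tool coordinates, whose origin is the TCP and whose axes are the flange's). Camera axes: x right, y down, z forward; pixel columns grow to the right and rows downward; lengths in m; the calibration is good to about 2 mm. The wrist camera is an equidistant fisheye: a pixel r from the principal point sees the ray r / f radians off the axis. A picture is of the moment at which its call begins: read the wrist's pose just before it. calibration takes no time and is no camera call.
- bot.sign_off(): hands the job in; it is judged then, once.
Trained networks look in the newest picture that a camera, given by its name, has taken for a name from the list of things; names that differ only in an ending like _2 or _b are one class to them, and where a whole thing is asked for, a point or a joint stands for the part that bears it (a point fixed in the world has none). Each returns a list of dicts, best first, with "score" (0 to 1); they miss things now and then, are a little off and sometimes report something else, mostly with a low value. They report only what shows in the picture. A call takes as long as a camera call. They do not tell look-alikes from the thing itself.
- imaging.cut_out(query, camera): "region" (384x512 bool, what is visible of it) and "position" ([column, row] in pixels, amid what is visible of it).
The state is a dict: "time_s": time; "joints": joint angles; "qd": joint speeds; "joint_torque": joint torques, N m; "position": TCP position; "tcp_rot": TCP orientation; "force": force on the tool from outside, world axes, zero at the start; "ft_torque": the same for the moment, N m; "width": finger opening in m; "gripper_force": force on a finger pad.
Only numpy, scipy, OpenCV 4.12 (cv2) and the standard library are available. Lean on these libraries where they do the work, as an engineer would, in place of code of your own. Each camera call takes 0.05 s, during which the arm holds its last target. There are 200 camera calls.

TASK

Put the polishing kit away: set each of the three sound, fully round wheels flat in the wooden caddy, the smallest wheel in the smallest bay, the middle one in the middle bay and the largest in the largest bay. Lay the long dressing stone flat inside the outlined place on the black revolving stand, lengthwise along the outline, without turning the stand. Leave the two worn wheels with a flat and the short broken stone where they lie.

Things in the scene. Friction and masses are not known exactly. Their poses are not given: they have to be found in the camera images.
- wheel_small: sound polishing wheel lying flat: a full round terracotta-coloured disc of diameter 30 mm, 16 mm thick, with a brass hub of diameter 14 mm standing 24 mm up from the middle of its upper face (hub from 16 to 40 mm above the table; good to grip). Loose, about 35 g. Origin at the centre of the underside, z up; its yaw means nothing.
- wheel_medium: sound polishing wheel lying flat: a full round terracotta-coloured disc of diameter 42 mm, 16 mm thick, with a brass hub of diameter 14 mm standing 24 mm up from the middle of its upper face (hub from 16 to 40 mm above the table; good to grip). Loose, about 50 g. Origin at the centre of the underside, z up; its yaw means nothing.
- wheel_large: sound polishing wheel lying flat: a full round terracotta-coloured disc of diameter 56 mm, 16 mm thick, with a brass hub of diameter 14 mm standing 24 mm up from the middle of its upper face (hub from 16 to 40 mm above the table; good to grip). Loose, about 80 g. Origin at the centre of the underside, z up; its yaw means nothing.
- worn_medium: worn wheel, not wanted: the same terracotta disc of diameter 42 mm, 16 mm thick, and the same brass hub (14 mm, 16 to 40 mm up), but with about a quarter of the disc worn away, leaving one straight flat 8 mm from the hub's axis, on its own +x side. Origin on the hub's axis, at the underside.
- worn_large: worn wheel, not wanted: the same terracotta disc of diameter 56 mm, 16 mm thick, and the same brass hub (14 mm, 16 to 40 mm up), but with about a quarter of the disc worn away, leaving one straight flat 11 mm from the hub's axis, on its own +x side. Origin on the hub's axis, at the underside.
- stone: whole dressing stone: plain white block 50 mm long (its x), 18 wide (y), 25 high, about 60 g, loose. Origin at the centre of the underside. Wheels, stones, a dark wood bur block (40 mm square, 41 high) and a jar (42 mm wide, 34 high) lie mixed in mid-table, centres 70 mm or more apart: open the fingers only as far as needed.
- stone_stub: broken stone, not wanted: the same white block but only 24 mm long (x), 18 mm wide (y), 25 mm high. Origin at the centre of the underside.
- caddy: fixed light-wood tray, 220 mm (its x) by 90 mm (y), walls 5 mm thick and 20 high, floor 4 mm thick, any yaw. Origin at the centre of the underside, z up. Two cross walls make three bays, all 80 mm wide along y, centred on y = 0: smallest, 54 mm long, centred at x = -78 mm; middle, 66 mm long, at x = -13 mm; largest, 80 mm long, at x = +65 mm.
- stand_mark (a point): centre of the outlined place (thin aluminium-coloured rectangle, inside 54 by 25 mm) on the top of the round black revolving deck, 190 mm wide, top 30 mm above the table. z up; x points outward from the deck's axis, along the outline; the axis is 58 mm towards -x (cap 22 mm wide, 8 high). Far side: three grey pads 10 mm high. It turns at a slight sideways push; starts at any angle.
Mind the look-alikes: they are no part of the job. Leave any pink or turquoise look-alike of the wheel_small alone.

How it is judged:
By the outcome, as a careful person would: the job done as asked, in the order asked, and still so for the second after the job is handed in, with the robot touching nothing.
It also fails if it takes over 96 s, if anything falls off the work surface, if the arm or the gripper's body presses on something with over 40 N, if the wrist force passes 120 N, or if a joint passes its speed limit or range.

## Working session

There is one attempt and no reset: what is moved stays moved. The work goes in short steps, Python scripts to look and compute and a tool call to move; the robot and the scene stay as the last step left them, time stands still between calls to the robot, and variables do not carry over. Pictures are saved under pics/ and viewed, at most 14 in all, crops included, and the job is handed in when it is done.

Besides the shell and the picture viewer there is one more tool, called after "Call:" as name([rows], argument=value, ...), one row to a line, values as JSON. step_arm: Moves the arm, as the interface text tells. Its arguments: {"type":"object","properties":{"steps":{"type":"array"},"force":{"type":"number"}},"required":["steps"]}

```bash
ls; mkdir -p pics; python3 - <<'E'
from bench import bot, imaging
import cv2
s=bot.sense(); print(s)
for n in("scene","top","wrist"):
    im=imaging.grab_frame(n); cv2.imwrite(f"pics/{n}0.png",im[:,:,::-1]); print(n,imaging.calibration(n))
E
```

```text
pics
{'time_s': 0.0, 'joints': array([-1.3650142 ,  0.46839772, -0.01157596,  1.6036422 ,  0.00598653,
        1.07144839, -0.05629617]), 'qd': array([ 1.69684751e-03, -2.88154191e-04, -6.75533260e-04, -1.40256849e-04,
        1.98204344e-04,  1.74621977e-04, -3.54704158e-05]), 'joint_torque': array([-3.98600696e-05, -5.32395744e+01,  2.12434900e-02, -2.51305515e+01,
        1.14145124e-02,  7.91719300e-03,  3.91807461e-06]), 'position': array([0.15998758, 0.62943348, 0.24731729]), 'tcp_rot': array([ 1.24115363e-01,  9.92267358e-01, -9.29259205e-04, -5.12737831e-05]), 'force': array([ 0.64030628, -0.00951616, -0.23671441]), 'ft_torque': array([ 0.06187778, -0.00722356,  0.02577236]), 'gripper_force': 0.0, 'width': 0.08552556173680567}
scene {'fx': 407.6803534713433, 'fy': 407.6803534713433, 'cx': 255.6682382083857, 'cy': 193.72084725786868, 'xyz': array([ 0.94689236, -0.37690467,  0.71497861]), 'attitude': array([ 0.8728611 ,  0.35997701, -0.12166751, -0.30614878])}
top {'fx': 418.7596011268104, 'fy': 418.7596011268104, 'cx': 250.30701151552182, 'cy': 190.92042394911164, 'xyz': array([0.50974293, 0.00966829, 1.0549953 ]), 'attitude': array([-0.70144799,  0.71243453, -0.01007033,  0.01750268])}
wrist {'fx': 297.3186396354542, 'fy': 297.3186396354542, 'cx': 252.90008586243252, 'cy': 191.78660003840832, 'tool_from_camera': array([[-3.74959696e-05, -9.65257853e-01, -2.61299206e-01,
         6.61832501e-02],
       [ 9.99999792e-01, -2.04473801e-04,  6.11842580e-04,
         1.06410734e-03],
       [-6.44014697e-04, -2.61299129e-01,  9.65257660e-01,
        -1.24856138e-01],
       [ 0.00000000e+00,  0.00000000e+00,  0.00000000e+00,
         1.00000000e+00]])}
```

View pics/top0.png

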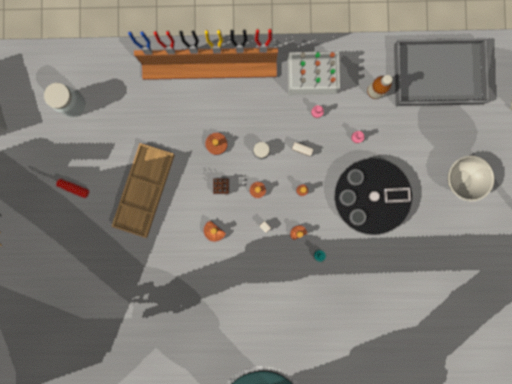

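View pics/scene0.png

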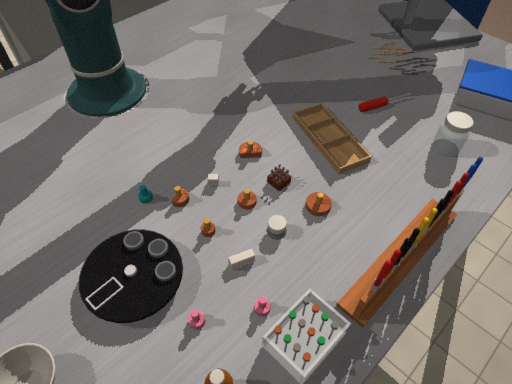

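The top view shows the caddy at (144,190), wheels at (217,143), (258,189), (302,189), (214,231) and (298,232), the stone at (303,149), the stub at (265,227) and the stand mark at (397,195). Next I measure them from both views.

```bash
cat > h.py <<'E'
import numpy as np, cv2
from bench import bot, imaging
from scipy.spatial.transform import Rotation as R
def cam(n):
    c=imaging.calibration(n); return c,R.from_quat(c['attitude']).as_matrix(),np.array(c['xyz'])
def ray(n,p,s=None):
    p=np.asarray(p,float)
    if n!='wrist':
        c,M,o=cam(n); d=M@np.array([(p[0]-c['cx'])/c['fx'],(p[1]-c['cy'])/c['fy'],1])
    else:
        c=imaging.calibration(n); T=c['tool_from_camera']; q=(p-[c['cx'],c['cy']])/c['fx']; r=np.hypot(*q)
        d=np.array([*(q/max(r,1e-9)*np.sin(r)),np.cos(r)])
        Rt=R.from_quat(s['tcp_rot']).as_matrix(); d=Rt@T[:3,:3]@d; o=Rt@T[:3,3]+s['position']
    return o,d/np.linalg.norm(d)
def onz(n,p,z,s=None):
    o,d=ray(n,p,s); return o+d*(z-o[2])/d[2]
def tri(rays):
    A=0;b=0
    for o,d in rays:
        P=np.eye(3)-np.outer(d,d); A=A+P; b=b+P@o
    x=np.linalg.solve(A,b); return x,max(np.linalg.norm((np.eye(3)-np.outer(d,d))@(x-o)) for o,d in rays)
def proj(n,X,s=None):
    X=np.asarray(X,float)
    if n!='wrist':
        c,M,o=cam(n); q=M.T@(X-o); return np.array([c['cx']+c['fx']*q[0]/q[2],c['cy']+c['fy']*q[1]/q[2]])
    c=imaging.calibration(n); T=c['tool_from_camera']; Rt=R.from_quat(s['tcp_rot']).as_matrix()
    q=T[:3,:3].T@(Rt.T@(X-s['position'])-T[:3,3]); t=np.arctan2(np.hypot(q[0],q[1]),q[2]); u=q[:2]/np.hypot(q[0],q[1])
    return np.array([c['cx'],c['cy']])+c['fx']*t*u
E
python3 - <<'E'
from h import *
ims={n:imaging.grab_frame(n) for n in("top","scene")}
for q in ["wheel_small","wheel_medium","wheel_large","worn_medium","worn_large","stone","stone_stub","caddy","stand_mark"]:
    for n in ims:
        print(q,n,[(np.round(d['position'],1).tolist(),round(d['score'],2),int(d['region'].sum()),np.round(onz(n,d['position'],.01)[:2],3).tolist()) for d in imaging.cut_out(q,n)[:6]])
t=cv2.resize(ims['top'][125:255,195:325],None,fx=4.5,fy=4.5,interpolation=cv2.INTER_CUBIC)
cv2.imwrite('pics/c1.png',t[:,:,::-1])
t=cv2.resize(ims['scene'][135:275,135:340],None,fx=3.8,fy=3.8,interpolation=cv2.INTER_CUBIC)
cv2.imwrite('pics/c2.png',t[:,:,::-1])
E
```

```text
wheel_small top [([318.9, 254.5], 0.68, 123, [0.39, -0.147]), ([359.6, 136.7], 0.52, 117, [0.682, -0.255])]
wheel_small scene [([209.3, 228.7], 0.73, 211, [0.554, -0.108]), ([193.4, 321.0], 0.61, 257, [0.681, -0.257]), ([260.6, 304.8], 0.6, 247, [0.745, -0.151]), ([318.9, 202.4], 0.59, 531, [0.671, 0.106]), ([141.5, 195.8], 0.47, 187, [0.384, -0.156])]
wheel_medium top [([258.2, 188.9], 0.48, 202, [0.555, 0.001])]
wheel_medium scene [([244.3, 200.8], 0.79, 319, [0.554, -0.006]), ([210.3, 226.6], 0.26, 161, [0.552, -0.103])]
wheel_large top [([216.1, 142.5], 0.98, 400, [0.674, 0.104])]
wheel_large scene [([317.5, 201.0], 0.91, 598, [0.667, 0.106]), ([240.9, 257.9], 0.21, 353, [0.65, -0.109])]
worn_medium top [([295.1, 231.2], 0.49, 171, [0.449, -0.089])]
worn_medium scene [([208.5, 228.6], 0.68, 205, [0.553, -0.109]), ([181.3, 195.5], 0.53, 262, [0.445, -0.094])]
worn_large top [([372.1, 198.5], 0.72, 4681, [0.527, -0.282]), ([211.0, 232.0], 0.6, 339, [0.45, 0.12])]
worn_large scene [([248.4, 149.5], 0.53, 331, [0.449, 0.11])]
stone top [([300.9, 150.0], 0.74, 165, [0.651, -0.108])]
stone scene [([239.7, 258.5], 0.91, 342, [0.649, -0.112])]
stone_stub top [([265.1, 226.8], 0.59, 61, [0.461, -0.015]), ([212.0, 233.4], 0.59, 297, [0.446, 0.117])]
stone_stub scene [([212.6, 180.4], 0.64, 129, [0.461, -0.016])]
caddy top [([142.8, 193.6], 0.83, 3384, [0.548, 0.29]), ([376.3, 196.6], 0.43, 4707, [0.532, -0.293])]
caddy scene [([333.4, 141.1], 0.69, 2637, [0.576, 0.279])]
stand_mark top [([374.8, 196.8], 0.95, 4723, [0.531, -0.289])]
stand_mark scene [([130.6, 272.6], 0.84, 7481, [0.524, -0.28])]
```

View pics/c1.png

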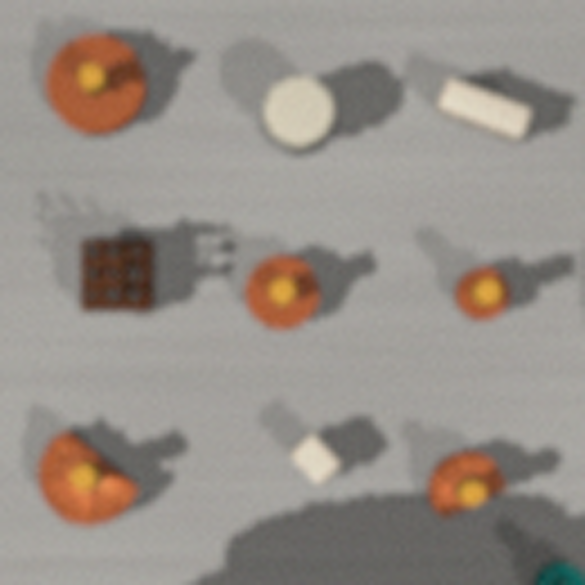

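View pics/c2.png

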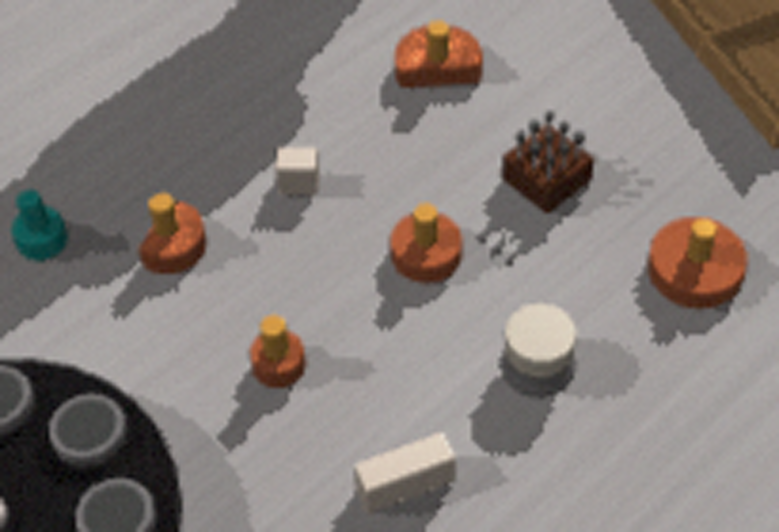

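The top row holds the round large wheel, the jar and the stone. The middle row holds the bur block, the sound medium wheel and the sound small wheel. The worn wheels and the stub are in the bottom row. Next: hub triangulation, caddy and stand.

```bash
python3 - <<'E'
from h import *
ims={n:imaging.grab_frame(n) for n in("top","scene")}
def hub(n,p,r=6):
    im=ims[n]; x0,y0=int(p[0])-r,int(p[1])-r
    h=cv2.cvtColor(im,cv2.COLOR_RGB2HSV)[y0:y0+2*r+1,x0:x0+2*r+1].astype(int)
    m=(h[...,0]>=15)&(h[...,0]<=28)&(h[...,1]>130)&(h[...,2]>(195 if n=='scene' else 170))
    ys,xs=np.nonzero(m); return np.array([xs.mean()+x0,ys.mean()+y0]),m.sum()
for k,a,b in(("L",(215.4,142.1),(320,195)),("M",(257.7,189.7),(247,191)),("S",(303.2,189.9),(207,220))):
    pa,na=hub('top',a);pb,nb=hub('scene',b)
    x,e=tri([ray('top',pa),ray('scene',pb)]); print(k,pa.round(1),na,pb.round(1),nb,x.round(4),round(e,4),onz('top',pa,.04).round(4))
for q in('caddy','stone'):
  for n in ims:
    d=imaging.cut_out(q,n)[0]
    c=max(cv2.findContours(d['region'].astype(np.uint8),0,2)[0],key=cv2.contourArea)
    z={'caddy':.02,'stone':.025}[q]
    W=np.array([onz(n,p[0],z)[:2]*1000 for p in c],np.float32); print(q,n,cv2.minAreaRect(W))
t=np.hstack([cv2.resize(ims['top'][135:245,100:185],None,fx=4.5,fy=4.5,interpolation=cv2.INTER_CUBIC),cv2.resize(ims['top'][150:240,330:420],(405,495),interpolation=cv2.INTER_CUBIC)[:, :]])
cv2.imwrite('pics/c3.png',t[:,:,::-1])
E
```

```text
L [214.5 141.4] 28 [319.8 194.5] 19 [0.6712 0.1048 0.0385] 0.0011 [0.6718 0.1054 0.04  ]
M [257.  189.2] 29 [246.5 190.5] 20 [0.5528 0.003  0.0372] 0.0009 [0.5533 0.0037 0.04  ]
S [302.6 189.6] 30 [206.3 220. ] 22 [ 0.55   -0.1079  0.037 ] 0.001 [ 0.5506 -0.1068  0.04  ]
caddy top ((557.2279663085938, 286.56195068359375), (98.42166137695312, 221.1198272705078), 71.07611083984375)
caddy scene ((562.6167602539062, 277.64599609375), (105.97689056396484, 238.1253204345703), 70.40066528320312)
stone top ((651.9635620117188, -109.13432312011719), (48.50398254394531, 20.269268035888672), 67.1030044555664)
stone scene ((657.3180541992188, -115.61732482910156), (51.66059112548828, 29.13888931274414), 70.60907745361328)
```

View pics/c3.png

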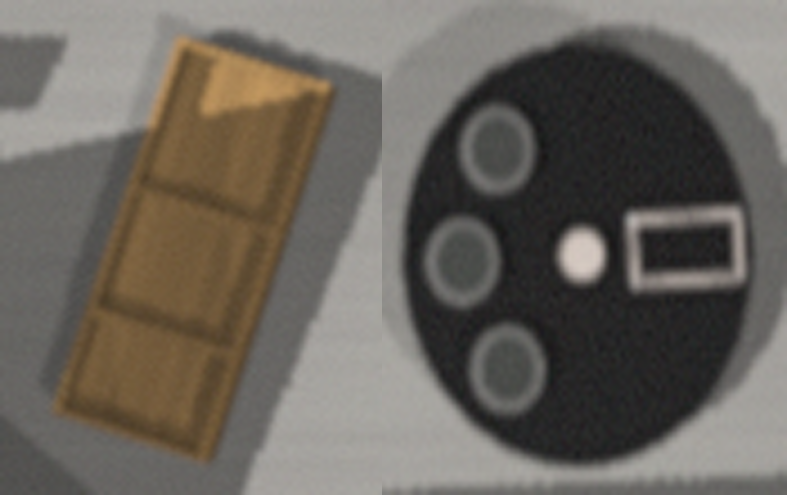

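Crop: the caddy's largest bay is at the image top (crop (255,130)), the smallest at the bottom (140,385). The outline is right of the cap, at crop (687,248).

```bash
python3 - <<'E'
from h import *
f=lambda p:(np.array(p)+.5)/4.5-.5+[100,135]
C=[onz('top',f(p),.02)[:2] for p in((180,38),(332,82),(208,462),(52,410))]
C=np.array(C); print(C.round(4),[round(np.linalg.norm(C[i]-C[i-3]),4) for i in range(4)])
c=C.mean(0); u=(C[0]+C[1]-C[2]-C[3]); u/=np.linalg.norm(u); print('centre',c,'yaw',np.arctan2(u[1],u[0]))
for k,x in(('S',-.078),('M',-.013),('L',.065)):print(k,(c+u*x).round(4))
# scene check: rim corners projected
print([proj('scene',[*p,.02]).round(0).tolist() for p in C])
g=lambda p:np.array([(p[0]-382.5+.5)/4.5-.5+330,(p[1]+.5)/5.5-.5+150])
m=onz('top',g((687,248)),.03);a=onz('top',g((581,254)),.038);print('mark',m,'axis',a,np.linalg.norm((m-a)[:2]))
d=[onz('top',g(p),.03)[:2] for p in((633,217),(739,211),(742,282),(635,287))];v=d[1]+d[2]-d[0]-d[3];print('mark yaw',np.arctan2(v[1],v[0]),np.mean(d,0))
s=bot.sense();print(s['position'],R.from_quat(s['tcp_rot']).as_matrix().round(3))
E
```

```text
[[0.6739 0.2942]
 [0.648  0.2101]
 [0.4397 0.28  ]
 [0.4695 0.3658]] [np.float64(0.088), np.float64(0.2197), np.float64(0.0909), np.float64(0.2166)]
centre [0.55777443 0.28753675] yaw -0.33028599178920814
S [0.484  0.3128]
M [0.5455 0.2918]
L [0.6193 0.2665]
[[371.0, 155.0], [340.0, 168.0], [292.0, 112.0], [322.0, 102.0]]
mark [ 0.53498906 -0.33824434  0.03      ] axis [ 0.53303953 -0.278626    0.038     ] 0.059650206332655276
mark yaw -1.5440604853299156 [ 0.53444166 -0.33835573]
[0.16009417 0.62997996 0.24826957] [[-0.969  0.246  0.   ]
 [ 0.246  0.969 -0.   ]
 [-0.     0.    -1.   ]]
```

Call:
step_arm([
  {"dp":[20,-37,0],"delta_rot":[0,0,0],"grip":0.4},
  {"dp":[20,-37,0],"delta_rot":[0,0,0],"grip":0.4},
  {"dp":[20,-37,0],"delta_rot":[0,0,0],"grip":0.4},
  {"dp":[20,-37,0],"delta_rot":[0,0,0],"grip":0.4},
  {"dp":[20,-37,0],"delta_rot":[0,0,0],"grip":0.4},
  {"dp":[20,-37,0],"delta_rot":[0,0,0],"grip":0.4},
  {"dp":[20,-37,0],"delta_rot":[0,0,0],"grip":0.4},
  {"dp":[20,-37,0],"delta_rot":[0,0,0],"grip":0.4},
  {"dp":[20,-37,0],"delta_rot":[0,0,0],"grip":0.4},
  {"dp":[20,-37,0],"delta_rot":[0,0,0],"grip":0.4},
  {"dp":[20,-37,0],"delta_rot":[0,0,0],"grip":0.4},
  {"dp":[20,-37,0],"delta_rot":[0,0,0],"grip":0.4},
], force=30)

```text
time_s: 2.45
position: [0.3614, 0.2578, 0.2487]
tcp_rot: [0.127, 0.992, 0.0, 0.0]
force: [-0.6, 0.6, 0.1]
width: 0.0338
gripper_force: 0.0
```

Call:
step_arm([
  {"dp":[18.9,-36.5,-10],"delta_rot":[0,0,0],"grip":0.4},
  {"dp":[18.9,-36.5,-10],"delta_rot":[0,0,0],"grip":0.4},
  {"dp":[18.9,-36.5,-10],"delta_rot":[0,0,0],"grip":0.4},
  {"dp":[18.9,-36.5,-10],"delta_rot":[0,0,0],"grip":0.4},
  {"dp":[18.9,-36.5,-10],"delta_rot":[0,0,0],"grip":0.4},
  {"dp":[18.9,-36.5,-10],"delta_rot":[0,0,0],"grip":0.4},
  {"dp":[18.9,-36.5,-10],"delta_rot":[0,0,0],"grip":0.4},
  {"dp":[18.9,-36.5,-10],"delta_rot":[0,0,0],"grip":0.4},
  {"dp":[18.9,-36.5,-10],"delta_rot":[0,0,0],"grip":0.4},
  {"dp":[18.9,-36.5,-10],"delta_rot":[0,0,0],"grip":0.4},
  {"dp":[18.9,-36.5,-10],"delta_rot":[0,0,0],"grip":0.4},
  {"dp":[18.9,-36.5,-10],"delta_rot":[0,0,0],"grip":0.4},
  {"dp":[18.9,-36.5,-10],"delta_rot":[0,0,0],"grip":0.4},
])

```text
validation failed for argument at $.st...
```

Call:
step_arm([
  {"dp":[18.9,-36.5,-10],"delta_rot":[0,0,0],"grip":0.4},
  {"dp":[18.9,-36.5,-10],"delta_rot":[0,0,0],"grip":0.4},
  {"dp":[18.9,-36.5,-10],"delta_rot":[0,0,0],"grip":0.4},
  {"dp":[18.9,-36.5,-10],"delta_rot":[0,0,0],"grip":0.4},
  {"dp":[18.9,-36.5,-10],"delta_rot":[0,0,0],"grip":0.4},
  {"dp":[18.9,-36.5,-10],"delta_rot":[0,0,0],"grip":0.4},
  {"dp":[18.9,-36.5,-10],"delta_rot":[0,0,0],"grip":0.4},
  {"dp":[18.9,-36.5,-10],"delta_rot":[0,0,0],"grip":0.4},
  {"dp":[18.9,-36.5,-10],"delta_rot":[0,0,0],"grip":0.4},
  {"dp":[18.9,-36.5,-10],"delta_rot":[0,0,0],"grip":0.4},
  {"dp":[18.9,-36.5,-10],"delta_rot":[0,0,0],"grip":0.4},
  {"dp":[18.9,-36.5,-10],"delta_rot":[0,0,0],"grip":0.4},
])

```text
time_s: 3.45
position: [0.5499, -0.1066, 0.1471]
tcp_rot: [0.126, 0.992, -0.001, -0.0]
force: [-0.2, 0.7, -0.6]
width: 0.0338
gripper_force: 0.0
```

```bash
python3 - <<'E'
from h import *
s=bot.sense(); im=imaging.grab_frame('wrist'); print(s['position'])
for k,P in(('S',(.550,-.1075,.04)),('stub',(.461,-.015,.025)),('stone',(.652,-.109,.025)),('M',(.553,.003,.04)),('mark',(.5345,-.338,.03)),('axis',(.533,-.2786,.038))):
    p=proj('wrist',P,s); print(k,p.round(1)); cv2.drawMarker(im,tuple(int(round(v)) for v in p),(0,0,255),0,8,1)
cv2.imwrite('pics/w1.png',cv2.resize(im,None,fx=1.5,fy=1.5,interpolation=cv2.INTER_CUBIC)[:,:,::-1])
E
```

```text
[ 0.54985731 -0.1065949   0.14713959]
S [250.5 196.3]
stub [331.3  65.3]
stone [275.3 288.8]
M [378.5 168. ]
mark [ 40.6 230.8]
axis [ 74.5 221.3]
```

View pics/w1.png

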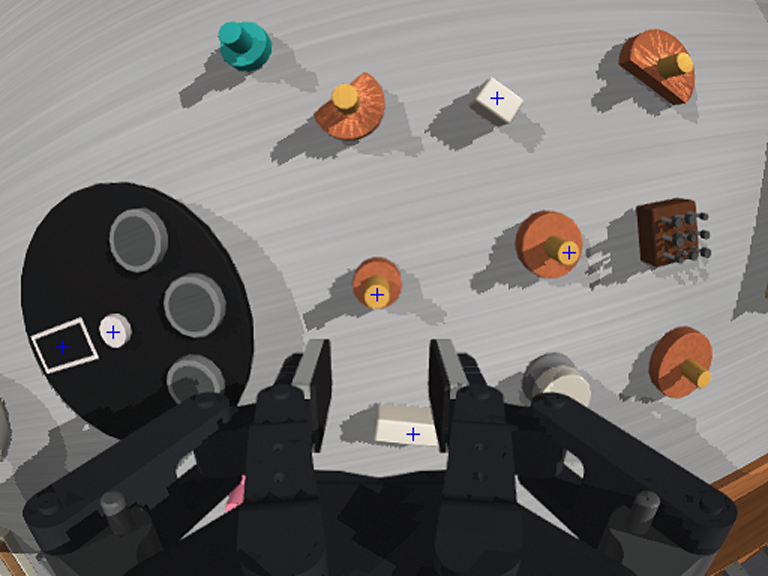

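The predictions land on the hubs: small at (376,294), medium at (569,253), mark and axis on target. I can descend on the small wheel.

Call:
step_arm([
  {"dp":[0,0,-4],"delta_rot":[0,0,0],"grip":0.4},
  {"dp":[0,-0.1,-8],"delta_rot":[0,0,0],"grip":0.4},
  {"dp":[0,-0.1,-10],"delta_rot":[0,0,0],"grip":0.4},
  {"dp":[0,-0.1,-10.9],"delta_rot":[0,0,0],"grip":0.4},
  {"dp":[0,-0.1,-10.9],"delta_rot":[0,0,0],"grip":0.4},
  {"dp":[0,-0.1,-10.9],"delta_rot":[0,0,0],"grip":0.05},
  {"dp":[0,-0.1,-10.9],"delta_rot":[0,0,0],"grip":0.05},
  {"dp":[0,-0.1,-10.9],"delta_rot":[0,0,0],"grip":0.05},
  {"dp":[0,-0.1,-10.9],"delta_rot":[0,0,0],"grip":0.05},
  {"dp":[0,-0.1,-10.9],"delta_rot":[0,0,0],"grip":0.05},
  {"dp":[0,-0.1,-10.9],"delta_rot":[0,0,0],"grip":0.05},
], force=30)

```text
time_s: 4.42
position: [0.5502, -0.106, 0.0407]
tcp_rot: [0.124, 0.992, 0.0, 0.001]
force: [-0.8, 1.0, 7.1]
width: 0.0125
gripper_force: 29.9
```

Call:
step_arm([
  {"dp":[0,0,4],"delta_rot":[0,0,0],"grip":0.05},
  {"dp":[0,0,8],"delta_rot":[0,0,0],"grip":0.05},
  {"dp":[0,2,9],"delta_rot":[0,0,0],"grip":0.05},
  {"dp":[-6.6,42,9],"delta_rot":[0,0,0],"grip":0.05},
  {"dp":[-6.6,42,9],"delta_rot":[0,0,0],"grip":0.05},
  {"dp":[-6.6,42,9],"delta_rot":[0,0,0],"grip":0.05},
  {"dp":[-6.6,42,9],"delta_rot":[0,0,0],"grip":0.05},
  {"dp":[-6.6,42,9],"delta_rot":[0,0,0],"grip":0.05},
  {"dp":[-6.6,42,9],"delta_rot":[0,0,0],"grip":0.05},
  {"dp":[-6.6,42,9],"delta_rot":[0,0,0],"grip":0.05},
  {"dp":[-6.6,42,9],"delta_rot":[0,0,0],"grip":0.05},
  {"dp":[-6.6,42,9],"delta_rot":[0,0,0],"grip":0.05},
])

```text
time_s: 5.42
position: [0.4874, 0.2859, 0.1297]
tcp_rot: [0.124, 0.992, 0.0, 0.0]
force: [1.0, 0.5, -1.4]
width: 0.0124
gripper_force: 29.5
```

Call:
step_arm([
  {"dp":[-0.3,2.7,0],"delta_rot":[0,0,0],"grip":0.05},
  {"dp":[-0.3,2.7,0],"delta_rot":[0,0,0],"grip":0.05},
  {"dp":[-0.3,2.7,0],"delta_rot":[0,0,0],"grip":0.05},
])

```text
time_s: 5.67
position: [0.4842, 0.313, 0.1293]
tcp_rot: [0.122, 0.993, 0.0, -0.0]
force: [-0.1, -0.8, -0.4]
width: 0.0127
gripper_force: 29.5
```

```bash
python3 - <<'E'
from h import *
s=bot.sense(); im=imaging.grab_frame('wrist'); print(s['position'],s['width'])
c=np.array([.5578,.2875]);a=-.330;u=np.array([np.cos(a),np.sin(a)]);v=np.array([-u[1],u[0]])
for x,y,z in[(-.11,.045,.02),(-.11,-.045,.02),(.11,.045,.02),(.11,-.045,.02),(-.048,.0425,.02),(-.048,-.0425,.02),(-.078,0,.004),(-.013,0,.004),(.065,0,.004)]:
    p=proj('wrist',[*(c+u*x+v*y),z],s); cv2.drawMarker(im,tuple(int(round(v)) for v in p),(0,0,255),0,8,1)
cv2.imwrite('pics/w2.png',cv2.resize(im,None,fx=1.5,fy=1.5,interpolation=cv2.INTER_CUBIC)[:,:,::-1])
E
```

```text
[0.48419523 0.31296386 0.12928183] 0.012698419993842552
```

View pics/w2.png

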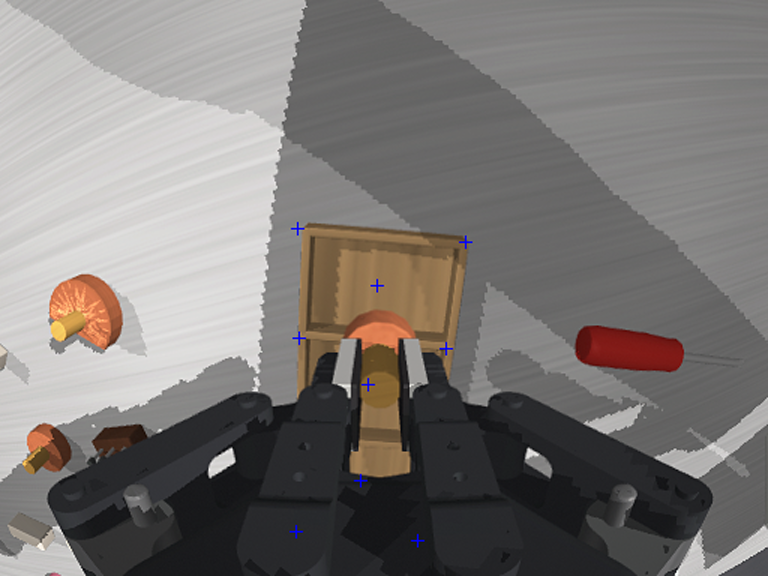

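The wheel is held, and the bay's corners at (302,223) and (468,236) are within 3 mm of prediction. I lower it now.

Call:
step_arm([
  {"dp":[-0.2,0.1,-4],"delta_rot":[0,0,0],"grip":0.05},
  {"dp":[-0.2,0.1,-7],"delta_rot":[0,0,0],"grip":0.05},
  {"dp":[-0.2,0.1,-8.3],"delta_rot":[0,0,0],"grip":0.05},
  {"dp":[-0.2,0.1,-8.4],"delta_rot":[0,0,0],"grip":0.05},
  {"dp":[-0.2,0.1,-8.4],"delta_rot":[0,0,0],"grip":0.05},
  {"dp":[-0.2,0.1,-8.4],"delta_rot":[0,0,0],"grip":0.35},
  {"dp":[-0.2,0.1,-8.4],"delta_rot":[0,0,0],"grip":0.35},
  {"dp":[-0.2,0.1,-8.4],"delta_rot":[0,0,0],"grip":0.35},
  {"dp":[-0.2,0.1,-8.4],"delta_rot":[0,0,0],"grip":0.35},
  {"dp":[-0.2,0.1,-4.5],"delta_rot":[0,0,0],"grip":0.4},
  {"dp":[-0.2,0.1,-0.5],"delta_rot":[0,0,0],"grip":0.4},
  {"dp":[0,0,0],"delta_rot":[0,0,0],"grip":0.4},
])

```text
time_s: 6.72
position: [0.4881, 0.3131, 0.1354]
tcp_rot: [0.124, 0.992, 0.004, 0.003]
force: [0.8, 1.1, 0.1]
width: 0.034
gripper_force: 0.0
```

Call:
step_arm([
  {"dp":[6.9,-31,0],"delta_rot":[0,0,0],"grip":0.4},
  {"dp":[6.9,-31,0],"delta_rot":[0,0,0],"grip":0.4},
  {"dp":[6.9,-31,0],"delta_rot":[0,0,0],"grip":0.4},
  {"dp":[6.9,-31,0],"delta_rot":[0,0,0],"grip":0.4},
  {"dp":[6.9,-31,0],"delta_rot":[0,0,0],"grip":0.4},
  {"dp":[6.9,-31,0],"delta_rot":[0,0,0],"grip":0.4},
  {"dp":[6.9,-31,0],"delta_rot":[0,0,0],"grip":0.4},
  {"dp":[6.9,-31,0],"delta_rot":[0,0,0],"grip":0.4},
  {"dp":[6.9,-31,0],"delta_rot":[0,0,0],"grip":0.4},
  {"dp":[6.9,-31,0],"delta_rot":[0,0,0],"grip":0.4},
])

```text
time_s: 7.55
position: [0.5544, -0.001, 0.1298]
tcp_rot: [0.126, 0.992, -0.0, 0.001]
force: [-0.4, 0.6, -0.1]
width: 0.0343
gripper_force: 0.0
```

Call:
step_arm([
  {"dp":[0,0,0],"delta_rot":[0,0,0],"grip":0.4},
  {"dp":[0,0,-4],"delta_rot":[0,0,0],"grip":0.4},
  {"dp":[0,0,-7.5],"delta_rot":[0,0,0],"grip":0.4},
  {"dp":[0,0,-8.8],"delta_rot":[0,0,0],"grip":0.4},
  {"dp":[0,0,-8.8],"delta_rot":[0,0,0],"grip":0.4},
  {"dp":[0,0,-8.8],"delta_rot":[0,0,0],"grip":0.4},
  {"dp":[0,0,-8.8],"delta_rot":[0,0,0],"grip":0.05},
  {"dp":[0,0,-8.8],"delta_rot":[0,0,0],"grip":0.05},
  {"dp":[0,0,-8.8],"delta_rot":[0,0,0],"grip":0.05},
  {"dp":[0,0,-8.8],"delta_rot":[0,0,0],"grip":0.05},
  {"dp":[0,0,-8.8],"delta_rot":[0,0,0],"grip":0.05},
  {"dp":[0,0,-8.8],"delta_rot":[0,0,0],"grip":0.05},
])

```text
time_s: 8.55
position: [0.5555, 0.0014, 0.0431]
tcp_rot: [0.124, 0.992, 0.001, 0.002]
force: [-0.4, 1.7, 7.3]
width: 0.0121
gripper_force: 29.8
```

```bash
python3 - <<'E'
from h import *
s=bot.sense(); print(s['position'],s['width'],s['force'])
im=imaging.grab_frame('top'); t=cv2.resize(im[130:245,100:275],None,fx=4,fy=4,interpolation=cv2.INTER_CUBIC)
cv2.imwrite('pics/c4.png',t[:,:,::-1])
E
```

```text
[0.55552101 0.00140012 0.0430788 ] 0.012075180550584081 [-0.44606776  1.67643599  7.29482999]
```

View pics/c4.png

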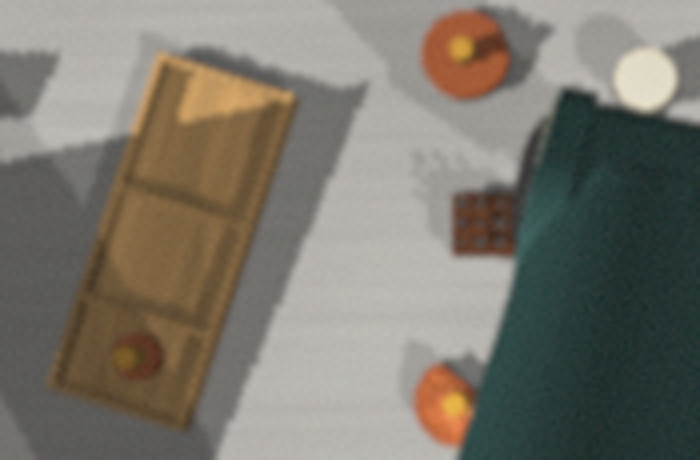

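The small wheel sits centred in its bay at (132,357), and the medium is gripped. Next I carry it over.

Call:
step_arm([
  {"dp":[0,0,4],"delta_rot":[0,0,0],"grip":0.05},
  {"dp":[0,0,8],"delta_rot":[0,0,0],"grip":0.05},
  {"dp":[0,2,9],"delta_rot":[0,0,0],"grip":0.05},
  {"dp":[-1,29.1,9],"delta_rot":[0,0,0],"grip":0.05},
  {"dp":[-1,29.1,9],"delta_rot":[0,0,0],"grip":0.05},
  {"dp":[-1,29.1,9],"delta_rot":[0,0,0],"grip":0.05},
  {"dp":[-1,29.1,9],"delta_rot":[0,0,0],"grip":0.05},
  {"dp":[-1,29.1,9],"delta_rot":[0,0,0],"grip":0.05},
  {"dp":[-1,29.1,9],"delta_rot":[0,0,0],"grip":0.05},
  {"dp":[-1,29.1,9],"delta_rot":[0,0,0],"grip":0.05},
  {"dp":[-1,29.1,9],"delta_rot":[0,0,0],"grip":0.05},
  {"dp":[-1,29.1,9],"delta_rot":[0,0,0],"grip":0.05},
])

```text
time_s: 9.6
position: [0.5434, 0.2935, 0.1314]
tcp_rot: [0.122, 0.992, 0.0, 0.0]
force: [0.0, -0.8, -0.5]
width: 0.0125
gripper_force: 29.5
```

Call:
step_arm([
  {"dp":[0,0,-4],"delta_rot":[0,0,0],"grip":0.05},
  {"dp":[0,0,-7],"delta_rot":[0,0,0],"grip":0.05},
  {"dp":[0,0,-8.3],"delta_rot":[0,0,0],"grip":0.05},
  {"dp":[0,0,-8.4],"delta_rot":[0,0,0],"grip":0.05},
  {"dp":[0,0,-8.4],"delta_rot":[0,0,0],"grip":0.05},
  {"dp":[0,0,-8.4],"delta_rot":[0,0,0],"grip":0.35},
  {"dp":[0,0,-8.4],"delta_rot":[0,0,0],"grip":0.35},
  {"dp":[0,0,-8.4],"delta_rot":[0,0,0],"grip":0.35},
  {"dp":[0,0,-8.4],"delta_rot":[0,0,0],"grip":0.35},
  {"dp":[0,0,-4.5],"delta_rot":[0,0,0],"grip":0.4},
  {"dp":[0,0,-0.5],"delta_rot":[0,0,0],"grip":0.4},
  {"dp":[0,0,0],"delta_rot":[0,0,0],"grip":0.4},
])

```text
time_s: 10.6
position: [0.5478, 0.2936, 0.1381]
tcp_rot: [0.124, 0.992, 0.003, 0.004]
force: [1.1, -0.3, 0.1]
width: 0.0339
gripper_force: 0.0
```

Call:
step_arm([
  {"dp":[12.8,-18.9,0],"delta_rot":[0,0,0],"grip":0.4},
  {"dp":[12.8,-18.9,0],"delta_rot":[0,0,0],"grip":0.4},
  {"dp":[12.8,-18.9,0],"delta_rot":[0,0,0],"grip":0.4},
  {"dp":[12.8,-18.9,0],"delta_rot":[0,0,0],"grip":0.4},
  {"dp":[12.8,-18.9,0],"delta_rot":[0,0,0],"grip":0.4},
  {"dp":[12.8,-18.9,0],"delta_rot":[0,0,0],"grip":0.4},
  {"dp":[12.8,-18.9,0],"delta_rot":[0,0,0],"grip":0.4},
  {"dp":[12.8,-18.9,0],"delta_rot":[0,0,0],"grip":0.4},
  {"dp":[12.8,-18.9,0],"delta_rot":[0,0,0],"grip":0.4},
])

```text
time_s: 11.35
position: [0.6716, 0.1044, 0.1313]
tcp_rot: [0.124, 0.992, 0.001, -0.0]
force: [0.5, 0.6, 0.5]
width: 0.0344
gripper_force: 0.0
```

Call:
step_arm([
  {"dp":[0,0,-4],"delta_rot":[0,0,0],"grip":0.4},
  {"dp":[0,0,-7.5],"delta_rot":[0,0,0],"grip":0.4},
  {"dp":[0,0,-9],"delta_rot":[0,0,0],"grip":0.4},
  {"dp":[0,0,-9],"delta_rot":[0,0,0],"grip":0.4},
  {"dp":[0,0,-9],"delta_rot":[0,0,0],"grip":0.4},
  {"dp":[0,0,-9],"delta_rot":[0,0,0],"grip":0.05},
  {"dp":[0,0,-9],"delta_rot":[0,0,0],"grip":0.05},
  {"dp":[0,0,-9],"delta_rot":[0,0,0],"grip":0.05},
  {"dp":[0,0,-9],"delta_rot":[0,0,0],"grip":0.05},
  {"dp":[0,0,-9],"delta_rot":[0,0,0],"grip":0.05},
  {"dp":[0,0,-9],"delta_rot":[0,0,0],"grip":0.05},
], force=40)

```text
time_s: 12.27
position: [0.6737, 0.1035, 0.0438]
tcp_rot: [0.124, 0.992, 0.001, 0.002]
force: [-0.2, -0.3, 5.7]
width: 0.0125
gripper_force: 39.4
```

Call:
step_arm([
  {"dp":[0,0,4],"delta_rot":[0,0,0],"grip":0.05},
  {"dp":[0,0,8],"delta_rot":[0,0,0],"grip":0.05},
  {"dp":[0,2,9],"delta_rot":[0,0,0],"grip":0.05},
  {"dp":[-5.5,16.4,9],"delta_rot":[0,0,0],"grip":0.05},
  {"dp":[-5.5,16.4,9],"delta_rot":[0,0,0],"grip":0.05},
  {"dp":[-5.5,16.4,9],"delta_rot":[0,0,0],"grip":0.05},
  {"dp":[-5.5,16.4,9],"delta_rot":[0,0,0],"grip":0.05},
  {"dp":[-5.5,16.4,9],"delta_rot":[0,0,0],"grip":0.05},
  {"dp":[-5.5,16.4,9],"delta_rot":[0,0,0],"grip":0.05},
  {"dp":[-5.5,16.4,9],"delta_rot":[0,0,0],"grip":0.05},
])

```text
time_s: 13.1
position: [0.6174, 0.2662, 0.1318]
tcp_rot: [0.124, 0.992, -0.0, 0.0]
force: [1.1, -1.4, -0.3]
width: 0.0118
gripper_force: 39.2
```

Call:
step_arm([
  {"dp":[0,0,-4],"delta_rot":[0,0,0],"grip":0.05},
  {"dp":[0,0,-7],"delta_rot":[0,0,0],"grip":0.05},
  {"dp":[0,0,-8.3],"delta_rot":[0,0,0],"grip":0.05},
  {"dp":[0,0,-8.4],"delta_rot":[0,0,0],"grip":0.05},
  {"dp":[0,0,-8.4],"delta_rot":[0,0,0],"grip":0.05},
  {"dp":[0,0,-8.4],"delta_rot":[0,0,0],"grip":0.35},
  {"dp":[0,0,-8.4],"delta_rot":[0,0,0],"grip":0.35},
  {"dp":[0,0,-8.4],"delta_rot":[0,0,0],"grip":0.35},
  {"dp":[0,0,-8.4],"delta_rot":[0,0,0],"grip":0.35},
  {"dp":[0,0,-4.5],"delta_rot":[0,0,0],"grip":0.4},
  {"dp":[0,0,-0.5],"delta_rot":[0,0,0],"grip":0.4},
  {"dp":[0,0,0],"delta_rot":[0,0,0],"grip":0.4},
])

```text
time_s: 14.1
position: [0.621, 0.2683, 0.1387]
tcp_rot: [0.124, 0.992, 0.003, 0.005]
force: [1.7, -0.7, 0.3]
width: 0.034
gripper_force: 0.0
```

Call:
step_arm([
  {"dp":[-1,-37.4,4],"delta_rot":[0,0,0],"grip":0.45},
  {"dp":[-1,-37.4,4],"delta_rot":[0,0,0],"grip":0.45},
  {"dp":[-1,-37.4,4],"delta_rot":[0,0,0],"grip":0.45},
  {"dp":[-1,-37.4,4],"delta_rot":[0,0,0],"grip":0.45},
  {"dp":[-1,-37.4,4],"delta_rot":[0,0,0],"grip":0.45},
  {"dp":[-1,-37.4,4],"delta_rot":[0,0,0],"grip":0.45},
  {"dp":[-1,-37.4,4],"delta_rot":[0,0,0],"grip":0.45},
  {"dp":[-1,-37.4,4],"delta_rot":[0,0,0],"grip":0.45},
  {"dp":[-1,-37.4,4],"delta_rot":[0,0,0],"grip":0.45},
  {"dp":[-1,-37.4,4],"delta_rot":[0,0,0],"grip":0.45},
  {"dp":[-1,-37.4,4],"delta_rot":[0,0,0],"grip":0.45},
  {"dp":[-1,-37.4,4],"delta_rot":[0,0,0],"grip":0.45},
])

```text
time_s: 15.1
position: [0.6072, -0.1067, 0.1716]
tcp_rot: [0.124, 0.992, 0.0, 0.0]
force: [0.2, 0.4, -0.4]
width: 0.0383
gripper_force: 0.0
```

```bash
python3 - <<'E'
from h import *
s=bot.sense(); print(s['position'],s['joints'].round(2)); im=imaging.grab_frame('wrist')
imt=imaging.grab_frame('top'); imaging_s=imaging.grab_frame('scene')
for d in imaging.cut_out('stone','wrist')[:2]: print('stone',np.round(d['position']),d['score'],onz('wrist',d['position'],.025,s).round(4))
a=cv2.resize(im,None,fx=.8,fy=.8); b=cv2.resize(imt[130:245,100:325],None,fx=2.2,fy=2.2,interpolation=cv2.INTER_CUBIC)
w=max(a.shape[1],b.shape[1]); P=lambda x:np.pad(x,((0,0),(0,w-x.shape[1]),(0,0)))
cv2.imwrite('pics/c5.png',np.vstack([P(a),P(b)])[:,:,::-1])
E
```

```text
[ 0.6071722  -0.10673641  0.17155953] [-0.19  0.51  0.41  1.78 -0.25  0.9   1.66]
stone [260. 226.] 0.94 [ 0.6496 -0.1092  0.025 ]
```

View pics/c5.png

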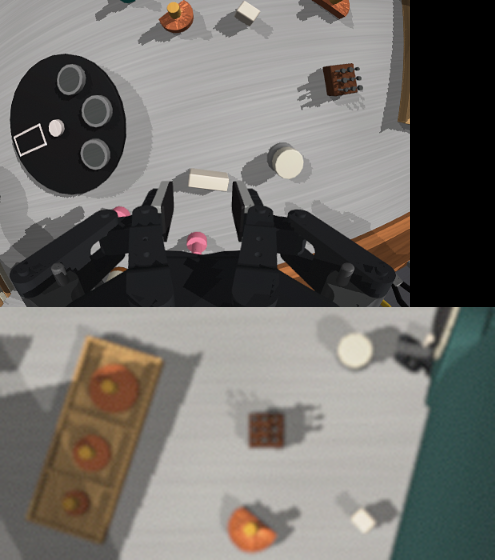

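All three wheels are in their bays, the jar is at (290,162) and the stone at (208,181). The turn for the stone is about -1.73 rad, since j7 would pass its range the other way.

Call:
step_arm([
  {"dp":[4.3,-0.2,-2],"delta_rot":[0,0,-1.73],"grip":0.45},
  {"dp":[4.3,-0.2,-2],"delta_rot":[0,0,-1.73],"grip":0.45},
  {"dp":[4.3,-0.2,-2],"delta_rot":[0,0,-1.73],"grip":0.45},
  {"dp":[4.3,-0.2,-2],"delta_rot":[0,0,-1.73],"grip":0.45},
  {"dp":[4.3,-0.2,-2],"delta_rot":[0,0,-1.73],"grip":0.45},
  {"dp":[4.3,-0.2,-2],"delta_rot":[0,0,-1.73],"grip":0.45},
  {"dp":[4.3,-0.2,-2],"delta_rot":[0,0,-1.73],"grip":0.45},
  {"dp":[4.3,-0.2,-2],"delta_rot":[0,0,-1.73],"grip":0.45},
  {"dp":[4.3,-0.2,-2],"delta_rot":[0,0,-1.73],"grip":0.45},
  {"dp":[4.3,-0.2,-2],"delta_rot":[0,0,-1.73],"grip":0.45},
  {"dp":[4.3,-0.2,-2],"delta_rot":[0,0,-1.73],"grip":0.45},
  {"dp":[4.3,-0.2,-2],"delta_rot":[0,0,-1.73],"grip":0.45},
])

```text
time_s: 16.3
position: [0.6503, -0.1072, 0.151]
tcp_rot: [0.768, 0.64, 0.0, -0.0]
force: [0.7, -0.2, 0.4]
width: 0.0382
gripper_force: 0.0
```

Call:
step_arm([
  {"dp":[0,0,0],"delta_rot":[0,0,-0.23],"grip":0.45},
  {"dp":[0,0,0],"delta_rot":[0,0,-0.23],"grip":0.45},
  {"dp":[0,0,0],"delta_rot":[0,0,-0.23],"grip":0.45},
  {"dp":[0,0,0],"delta_rot":[0,0,-0.23],"grip":0.45},
])

```text
time_s: 16.63
position: [0.6501, -0.1076, 0.1509]
tcp_rot: [0.834, 0.551, -0.0, -0.0]
force: [0.4, 0.2, 0.8]
width: 0.0382
gripper_force: 0.0
```

```bash
python3 - <<'E'
from h import *
s=bot.sense(); print(s['position'],s['joints'].round(2)); im=imaging.grab_frame('wrist')
M=R.from_quat(s['tcp_rot']).as_matrix(); print('close yaw',np.degrees(np.arctan2(M[1,1],M[0,1])))
d=imaging.cut_out('stone','wrist')[0]; print(d['position'],d['score'],onz('wrist',d['position'],.025,s))
np.save('st1.npy',d['region'])
c=max(cv2.findContours(d['region'].astype(np.uint8),0,2)[0],key=cv2.contourArea)
print(cv2.minAreaRect(np.array([onz('wrist',p[0],.025,s)[:2]*1000 for p in c],np.float32)))
x,y=map(int,d['position']); t=im[max(0,y-70):y+70,max(0,x-90):x+90]; print(max(0,x-90),max(0,y-70))
cv2.imwrite('pics/w3.png',cv2.resize(t,None,fx=4,fy=4,interpolation=cv2.INTER_CUBIC)[:,:,::-1])
E
```

```text
[ 0.65014372 -0.10760023  0.15087831] [-0.44  0.71  0.82  1.69 -0.6   1.    0.19]
close yaw -23.091994262726885
[256.4, 185.8] 0.92 [ 0.65438663 -0.10431034  0.025     ]
((653.7568969726562, -107.3738021850586), (51.46509552001953, 17.86153793334961), 66.95289611816406)
166 115
```

View pics/w3.png

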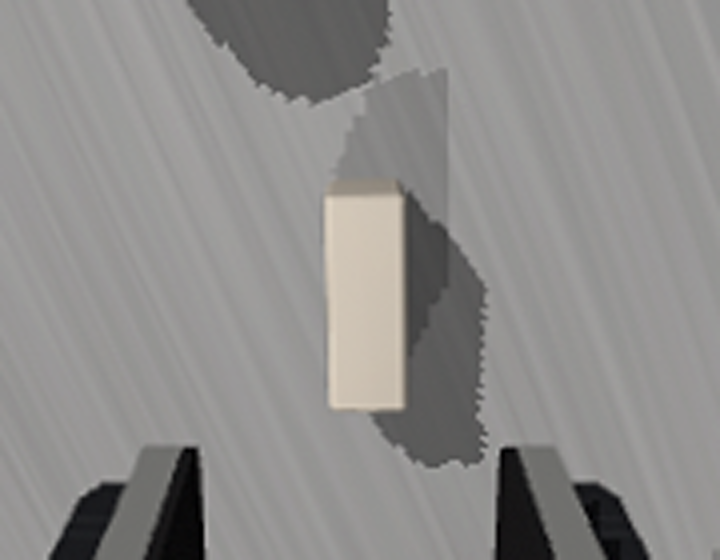

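The stone is square to the fingers. Its top face spans crop corners (327,195)–(405,408).

```bash
python3 - <<'E'
from h import *
s=bot.sense()
f=lambda p:(np.array(p)+.5)/4-.5+[166,115]
px=[f(p) for p in((327,195),(404,194),(405,408),(330,409))]
for z in(.02,.025,.03):
    C=np.array([onz('wrist',p,z,s)[:2] for p in px]); v=C[0]+C[1]-C[2]-C[3]
    print(z,C.mean(0).round(4),[round(np.linalg.norm(C[i]-C[i-1]),4) for i in range(4)],np.degrees(np.arctan2(v[1],v[0])))
c=np.mean(px,0); g=lambda p:(np.array(p)+.5)/4.5-.5+[195,125]
t=np.mean([g(p) for p in((447,77),(533,110),(523,138),(438,105))],0)
print(tri([ray('wrist',c,s),ray('top',t)]))
E
```

```text
0.02 [ 0.653  -0.1105] [np.float64(0.0494), np.float64(0.0168), np.float64(0.0494), np.float64(0.0172)] 67.56035972634565
0.025 [ 0.6534 -0.1093] [np.float64(0.0485), np.float64(0.0165), np.float64(0.0485), np.float64(0.0168)] 67.56035972634574
0.03 [ 0.6539 -0.108 ] [np.float64(0.0475), np.float64(0.0161), np.float64(0.0475), np.float64(0.0165)] 67.56035972634581
(array([ 0.65332377, -0.1104047 ,  0.01950402]), np.float64(0.00036773791402558843))
```

Call:
step_arm([
  {"dp":[0.3,-0.2,-4],"delta_rot":[0,0,0.01],"grip":0.45},
  {"dp":[0.3,-0.2,-8],"delta_rot":[0,0,0.01],"grip":0.45},
  {"dp":[0.3,-0.2,-11],"delta_rot":[0,0,0.01],"grip":0.45},
  {"dp":[0.3,-0.2,-12.2],"delta_rot":[0,0,0.01],"grip":0.45},
  {"dp":[0.3,-0.2,-12.2],"delta_rot":[0,0,0.01],"grip":0.45},
  {"dp":[0.3,-0.2,-12.2],"delta_rot":[0,0,0.01],"grip":0.1},
  {"dp":[0.3,-0.2,-12.2],"delta_rot":[0,0,0.01],"grip":0.1},
  {"dp":[0.3,-0.2,-12.2],"delta_rot":[0,0,0.01],"grip":0.1},
  {"dp":[0.3,-0.2,-12.2],"delta_rot":[0,0,0.01],"grip":0.1},
  {"dp":[0.3,-0.2,-12.2],"delta_rot":[0,0,0.01],"grip":0.1},
  {"dp":[0.3,-0.2,-12.2],"delta_rot":[0,0,0.01],"grip":0.1},
], force=40)

```text
time_s: 17.65
position: [0.6545, -0.1113, 0.0315]
tcp_rot: [0.833, 0.553, 0.001, 0.001]
force: [-0.3, -0.0, 6.7]
width: 0.0171
gripper_force: 42.6
```

Call:
step_arm([
  {"dp":[0,0,4],"delta_rot":[0,0,0],"grip":0.1},
  {"dp":[0,0,8],"delta_rot":[0,0,0],"grip":0.1},
  {"dp":[0,0,11],"delta_rot":[0,0,0],"grip":0.1},
  {"dp":[-12.1,-30.9,11],"delta_rot":[0,0,0.417],"grip":0.1},
  {"dp":[-12.1,-30.9,11],"delta_rot":[0,0,0.417],"grip":0.1},
  {"dp":[-12.1,-30.9,11],"delta_rot":[0,0,0.417],"grip":0.1},
  {"dp":[-12.1,-30.9,11],"delta_rot":[0,0,0.417],"grip":0.1},
  {"dp":[-12.1,-30.9,11],"delta_rot":[0,0,0.417],"grip":0.1},
  {"dp":[-12.1,-30.9,11],"delta_rot":[0,0,0.417],"grip":0.1},
  {"dp":[-12.1,-30.9,11],"delta_rot":[0,0,0.417],"grip":0.1},
  {"dp":[-12.1,-30.9,11],"delta_rot":[0,0,0.417],"grip":0.1},
  {"dp":[-12.1,-30.9,11],"delta_rot":[0,0,0.417],"grip":0.1},
])

```text
time_s: 18.65
position: [0.525, -0.4307, 0.1412]
tcp_rot: [0.705, 0.709, -0.003, 0.002]
force: [-2.0, -1.1, 0.8]
width: 0.0164
gripper_force: 41.7
```

Call:
step_arm([
  {"dp":[0,0,0],"delta_rot":[0,0,0],"grip":0.1},
  {"dp":[0,0,0],"delta_rot":[0,0,0],"grip":0.1},
])

```text
time_s: 18.82
position: [0.5322, -0.4197, 0.1394]
tcp_rot: [0.701, 0.714, 0.001, -0.0]
force: [1.1, 1.3, -0.6]
width: 0.0166
gripper_force: 41.6
```

```bash
python3 - <<'E'
from h import *
s=bot.sense(); print(s['position'],s['joints'].round(2),s['width']); im=imaging.grab_frame('wrist')
M=R.from_quat(s['tcp_rot']).as_matrix(); print('close yaw',np.degrees(np.arctan2(M[1,1],M[0,1])),'tilt',M[:,2].round(4))
print(proj('wrist',(.5345,-.338,.03),s))
cv2.imwrite('w4raw.png',im[:,:,::-1])
cv2.imwrite('pics/w4.png',cv2.resize(im[80:280,130:380],None,fx=3,fy=3,interpolation=cv2.INTER_CUBIC)[:,:,::-1])
E
```

```text
[ 0.53215221 -0.41968763  0.13943233] [ 0.15  0.72  0.7   1.65 -0.54  0.98  1.05] 0.016645429952598562
close yaw 1.0567498272491214 tilt [ 6.e-04  8.e-04 -1.e+00]
[257.59104834  95.04232688]
```

View pics/w4.png

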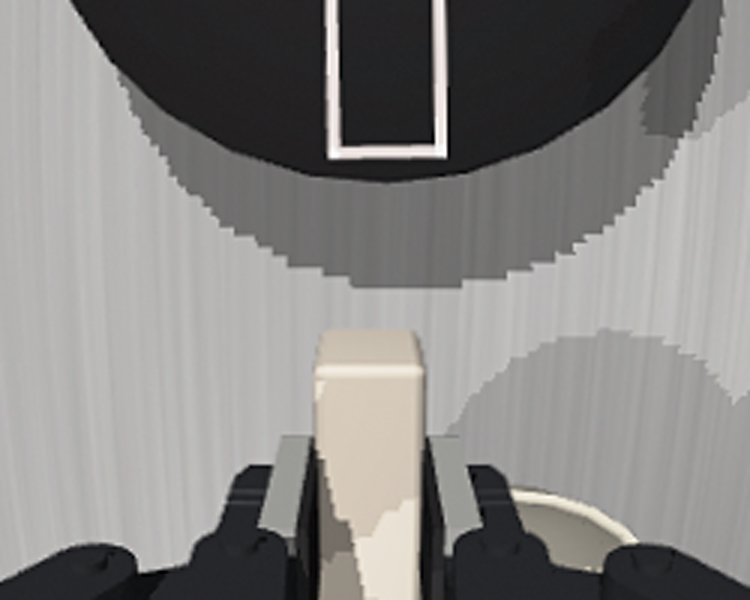

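The stone is held squarely, with its end face at crop (370,350) and the outline at (387,75). I measure both in this same picture.

```bash
python3 - <<'E'
from h import *
s=bot.sense(); s['position']=np.array([.53215,-.41969,.13943])
im=cv2.imread('w4raw.png'); g=cv2.cvtColor(im,cv2.COLOR_BGR2GRAY)
m=((g>110)*255).astype(np.uint8)[40:150,200:320]
cs,h=cv2.findContours(m,cv2.RETR_CCOMP,cv2.CHAIN_APPROX_NONE)
for c,hh in zip(cs,h[0]):
    if hh[3]>=0 and 600<cv2.contourArea(c)<8000:
        W=np.array([onz('wrist',p[0]+[200,40],.03,s)[:2]*1000 for p in c],np.float32); r=cv2.minAreaRect(W); print('inner',r,cv2.contourArea(c))
f=lambda p:(np.array(p)+.5)/3-.5+[130,80]
zt=s['position'][2]-.0065
for nm,ps,z in(('top edge',((316,370),(424,368)),zt),('bot edge',((320,332),(417,331)),zt-.025)):
    for p in ps: print(nm,onz('wrist',f(p),z,s).round(4))
E
```

```text
inner ((534.7421264648438, -337.2414245605469), (26.066387176513672, 55.15058517456055), 2.201033353805542) 2224.5
top edge [ 0.5234 -0.3937  0.1329]
top edge [ 0.54   -0.3931  0.1329]
bot edge [ 0.5227 -0.3942  0.1079]
bot edge [ 0.5403 -0.3937  0.1079]
```

The stone's centre measures (0.532, -0.419), which agrees with the TCP. The outline measures (0.5347, -0.3372), 92.2°, inside size about 25×54. The shift is (+0.27, +8.15) cm.

Call:
step_arm([
  {"dp":[0.1,3,0],"delta_rot":[0,0,0.018],"grip":0.1},
  {"dp":[0.2,6,0],"delta_rot":[0,0,0.018],"grip":0.1},
  {"dp":[0.27,8.15,0],"delta_rot":[0,0,0.018],"grip":0.1},
  {"dp":[0.27,8.15,-3],"delta_rot":[0,0,0.018],"grip":0.1},
  {"dp":[0.27,8.15,-5],"delta_rot":[0,0,0.018],"grip":0.1},
  {"dp":[0.27,8.15,-6.5],"delta_rot":[0,0,0.018],"grip":0.1},
  {"dp":[0.27,8.15,-7.3],"delta_rot":[0,0,0.018],"grip":0.1},
  {"dp":[0.27,8.15,-7.3],"delta_rot":[0,0,0.018],"grip":0.1},
  {"dp":[0.27,8.15,-7.3],"delta_rot":[0,0,0.018],"grip":0.1},
  {"dp":[0.27,8.15,-7.3],"delta_rot":[0,0,0.018],"grip":0.1},
])

```text
time_s: 19.7
position: [0.5353, -0.3393, 0.0673]
tcp_rot: [0.694, 0.72, 0.0, 0.001]
force: [-0.0, -0.0, -0.8]
width: 0.0168
gripper_force: 41.7
```

```bash
python3 - <<'E'
from h import *
s=bot.sense();M=R.from_quat(s['tcp_rot']).as_matrix(); print(s['position'],'close yaw',np.degrees(np.arctan2(M[1,1],M[0,1])),'tilt',M[:,2].round(4),s['force'])
im=imaging.grab_frame('wrist')
cv2.imwrite('pics/w5.png',cv2.resize(im[80:280,130:380],None,fx=3,fy=3,interpolation=cv2.INTER_CUBIC)[:,:,::-1])
E
```

```text
[ 0.53531034 -0.33925261  0.06732671] close yaw 2.1023759826738484 tilt [ 0.0014 -0.0011 -1.    ] [-0.01954128 -0.01531381 -0.75567311]
```

View pics/w5.png

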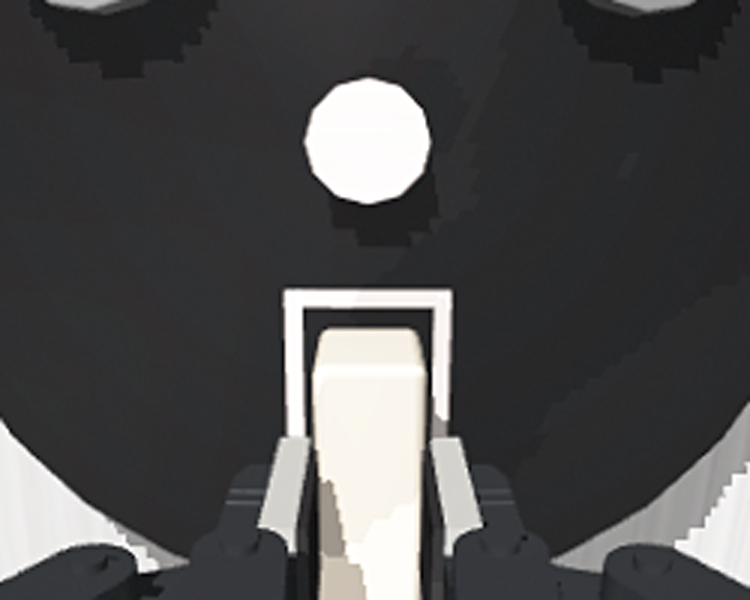

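```bash
python3 - <<'E'
from h import *
s=bot.sense()
f=lambda p:(np.array(p)+.5)/3-.5+[130,80]
for p in((303,308),(434,307),(302,430),(435,420)): print('frame',(onz('wrist',f(p),.03,s)*1000).round(1))
for p in((320,329),(420,328)): print('stone bot',(onz('wrist',f(p),s['position'][2]-.0315,s)*1000).round(1))
for p in((315,372),(426,371)): print('stone top',(onz('wrist',f(p),s['position'][2]-.0065,s)*1000).round(1))
E
```

```text
frame [ 522.  -311.1   30. ]
frame [ 546.5 -310.    30. ]
frame [ 522.1 -335.5   30. ]
frame [ 547.9 -332.5   30. ]
stone bot [ 525.5 -313.5   36. ]
stone bot [ 543.6 -312.7   36. ]
stone top [ 526.  -313.8   61. ]
stone top [ 543.1 -313.    61. ]
```

Gaps are 2.5 mm at the end and about 3 mm on each side, so I nudge +0.5 mm and lower.

Call:
step_arm([
  {"dp":[0,0.05,-0.2],"delta_rot":[0,0,0],"grip":0.1},
  {"dp":[0,0.05,-0.4],"delta_rot":[0,0,0],"grip":0.1},
  {"dp":[0,0.05,-0.5],"delta_rot":[0,0,0],"grip":0.1},
  {"dp":[0,0.05,-0.5],"delta_rot":[0,0,0],"grip":0.1},
  {"dp":[0,0.05,-0.5],"delta_rot":[0,0,0],"grip":0.1},
])

```text
time_s: 20.17
position: [0.535, -0.3381, 0.0615]
tcp_rot: [0.694, 0.72, 0.0, 0.0]
force: [0.8, 1.0, 1.1]
width: 0.0168
gripper_force: 41.8
```

Call:
step_arm([
  {"dp":[0,0,-0.06],"delta_rot":[0,0,0],"grip":0.1},
  {"dp":[0,0,-0.06],"delta_rot":[0,0,0],"grip":0.1},
  {"dp":[0,0,-0.06],"delta_rot":[0,0,0],"grip":0.3},
  {"dp":[0,0,-0.06],"delta_rot":[0,0,0],"grip":0.3},
  {"dp":[0,0,-0.06],"delta_rot":[0,0,0],"grip":0.3},
  {"dp":[0,0,-0.06],"delta_rot":[0,0,0],"grip":0.3},
  {"dp":[0,0,2],"delta_rot":[0,0,0],"grip":0.3},
  {"dp":[0,0,5],"delta_rot":[0,0,0],"grip":0.3},
  {"dp":[0,0,8],"delta_rot":[0,0,0],"grip":0.3},
  {"dp":[0,0,10],"delta_rot":[0,0,0],"grip":0.3},
  {"dp":[0,-2,10],"delta_rot":[0,0,0],"grip":0.3},
  {"dp":[0,-2,10],"delta_rot":[0,0,0],"grip":0.3},
])

```text
time_s: 21.17
position: [0.5348, -0.3615, 0.1634]
tcp_rot: [0.695, 0.719, -0.0, 0.003]
force: [-1.5, -0.7, 0.2]
width: 0.0258
gripper_force: 0.0
```

```bash
python3 - <<'E'
from h import *
s=bot.sense(); im=imaging.grab_frame('wrist'); p=proj('wrist',(.5345,-.338,.03),s); print(s['position'],p)
x0,y0=max(0,int(p[0])-70),max(0,int(p[1])-70); a=cv2.resize(im[y0:y0+140,x0:x0+140],(560,560),interpolation=cv2.INTER_CUBIC)
cv2.imwrite('pics/w6.png',a[:,:,::-1])
E
```

```text
[ 0.53477129 -0.36153559  0.16341233] [252.86233662 162.42681814]
```

View pics/w6.png

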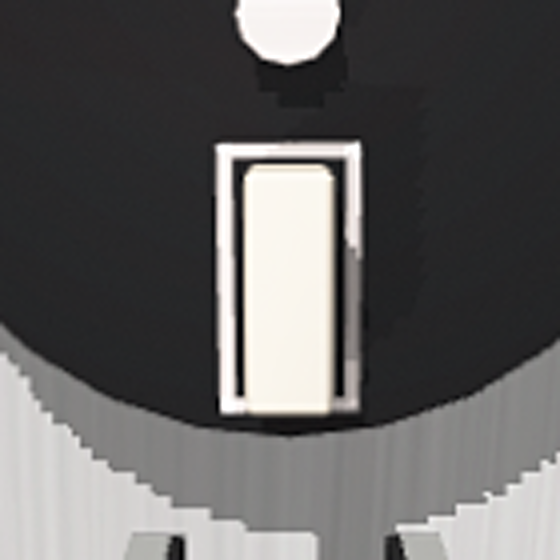

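The stone lies inside the outline with sides clear, its far end seen past the frame because of its height. I check the gaps numerically, and look at the whole scene.

```bash
python3 - <<'E'
from h import *
s=bot.sense()
f=lambda p:(np.array(p)+.5)/4-.5+[182,92]
o=lambda n,p,z:print(n,(onz('wrist',f(p),z,s)*1000).round(1))
for p in((234,158),(346,158),(237,397),(344,397)): o('inner',p,.03)
o('stone bot',(288,163),.03)
for p in((244,180),(332,180),(247,413),(332,413)): o('stone top',p,.055)
imt=imaging.grab_frame('top'); cv2.imwrite('pics/c6.png',cv2.resize(imt[120:265,90:325],None,fx=3.3,fy=3.3,interpolation=cv2.INTER_CUBIC)[:,:,::-1])
E
```

```text
inner [ 521.7 -308.7   30. ]
inner [ 545.8 -307.8   30. ]
inner [ 523.8 -361.8   30. ]
inner [ 547.7 -361.    30. ]
stone bot [ 533.4 -309.4   30. ]
stone top [ 524.8 -311.4   55. ]
stone top [ 541.9 -310.8   55. ]
stone top [ 526.7 -358.4   55. ]
stone top [ 543.9 -357.8   55. ]
```

View pics/c6.png

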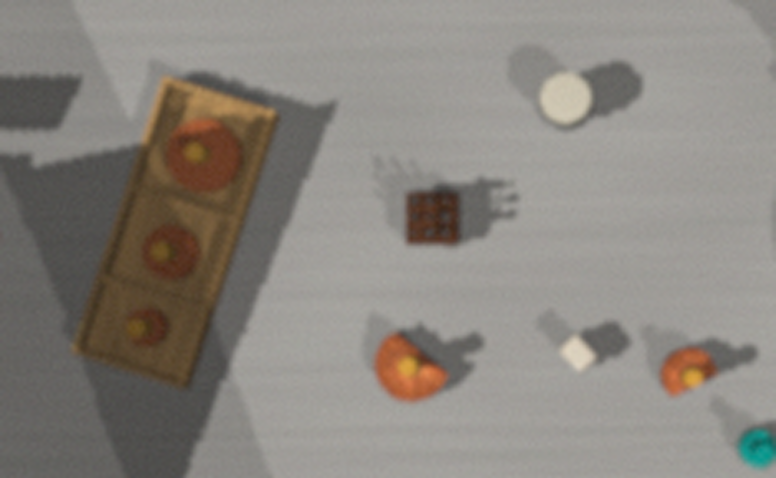

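The stone is centred to within 0.5 mm, all three wheels are in their bays, and the worn wheels and stub are where they were. I can hand in.

```bash
python3 -c "
from bench import bot
print(bot.sign_off())"
```

```text
the job is handed in; nothing more can be done
None
```

I handed the job in at about 21 s: the three sound wheels are in their matching bays, the long stone is centred in the stand's outline to within about 0.5 mm by my measurement, and I left the worn wheels and broken stone untouched.

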